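# Uncap the seasoning canister in the drawer

## Task

Pull open the drawer of the small white cabinet and take the screw cap off the canister inside so that it can be refilled; the cap's thread may be left- or right-handed and is not marked, so try gently both ways until it comes loose. Finish while still holding the cap level and still in the gripper, lifted about 10 cm straight above the canister, with the drawer left open. Leave the other things on the counter where they are.

Things in the scene. Friction and masses are not known exactly. Their poses are not given: they have to be found in the camera images.
- drawer_handle (a point): middle of the dark bar handle (120 mm long, 10 mm thick, level, along this point's y) of the one drawer of a small white cabinet. It stands 35 mm out from the drawer front, 104 mm above the counter; the front's upper edge is at 120 mm, the cabinet's top at 134 mm. The point's x points level into the cabinet: pull along its -x. Moves with the drawer.
- drawer (a joint): how far the drawer is pulled out, m: 0 shut (start), 0.175 at its end stop. It resists with about 4 N and stays where it is left. From about 0.15 the cap is clear of the cabinet for a gripper from above.
- canister_mouth (a point): centre of the mouth, 109 mm above the counter, of the white canister (90 mm across, shoulder at 70 mm) fixed in the drawer; covered by the cap at the start. It lies 140 mm behind the handle's middle and moves with the drawer; axes as the handle's. The drawer walls reach 72 mm above the counter, 97 mm to either side of this point; the front panel is 84 mm before it.
- cap_center (a point): centre (half-way up) of the loose grey plastic cap on the canister, 70 g: round, ribbed, 52 mm across, 36 mm high, its underside 77 mm and top 113 mm above the counter while on; z up, yaw turns with the cap (its x within 0.12 rad of the mouth's x at the start). A thin raised line on its top runs along its x.
- cap: the same cap, origin at its underside. Coarse quarter-turn thread: from the start it turns easily to a stop at about 105 degrees in its loosening direction and lifts off from 65 degrees on; the other way it stops after 10 to 20 degrees. Which way loosens varies and is not marked. It does not lift while locked. About 0.5 N m shows a stop; do not force it.
- cabinet: the white painted cabinet, fixed to the counter, 260 mm deep, 240 mm wide, 134 mm high, with a white bowl (50 mm high) on the back half of its top; origin on the counter under the middle of its front, x axis level, from its front to its back
- jar_mid (a point): bystander: glass jar, 70 mm across, 110 mm high; the point is half-way up
- sauce_mid (a point): bystander: amber bottle, 60 mm across, 170 mm high; the point is half-way up
- cup_mid (a point): bystander: steel cup, 80 mm across, 90 mm high; the point is half-way up
- spatula_grip (a point): bystander: black-handled spatula lying on the green board at the left; the point is on its handle

How it is judged:
By the outcome, as a careful person would: the job done as asked, in the order asked, and still so for the second after the job is handed in, while the arm keeps its last pose, push and grip.
It also fails if it takes over 72 s, if anything falls off the work surface, if the arm or the gripper's body presses on something with over 40 N, if the wrist force passes 120 N, or if a joint passes its speed limit or range.

## Robot

A 7-joint arm with a two-finger parallel gripper is mounted at the origin on the work surface. World frame = base frame: x ahead of the robot, y to its left, z up, the work surface at z = 0. Lengths are in mm, angles in rad, forces in N, time in s.
With the tool pointing down it reaches from about 400 to 925 mm from the base axis. Payload 4.1 kg.
Tool frame: the origin (TCP) lies midway between the tips of the shut fingers; the grasp point (between the pads) lies behind it (arm.hold_point_z is the z of the grasp point in the tool frame, in mm); z points along the fingers, y is the line along which they close (so a half turn about z gives the same grasp; the last joint's range is limited). The gripper opens to 85 mm and grips with 20 to 120 N. Pads are 22 mm wide; open, the fingers measure 114 mm over their backs; the gripper's body (76 mm by 85 mm) begins 54 mm behind the grasp point. The pads swing forward as they close: fully open they stand 13 mm farther back than shut.
Start: joints at [-0.099, 0.398, 0.045, 1.537, -0.019, 1.207, -0.051], TCP at [650.034, 0.031, 231.347] pointing down, gripper open.
Joint ranges: [-2.82, 2.82], [-0.49, 2.23], [-1.37, 1.46], [0, 2.46], [-1.36, 4.5], [0.23, 2], [-2.94, 2.94]. Speed limits (rad/s): [2.57, 2.57, 3.14, 3.14, 3.14, 3.14, 3.14].

## Interface

Orientations are given as a unit quaternion [x, y, z, w].
In Python, from station import arm gives the robot as it stands. The module is installed in compiled form; this text tells all that it offers. Calls block until the motion is done:
- arm.movep(position, orientation): joint-space move of the TCP to a pose.
- arm.movel(position, orientation=None, vel=150, max_force=None): straight line of the TCP; orientation=None keeps the orientation; vel is the mean speed in mm/s. With max_force (N) it stops when the force on the tool has changed by that much, and returns True; else False.
- arm.movej(angles): joint-space move.
- arm.command_gripper(opening): finger opening in mm; the grip force is fixed at half the most; returns when the fingers have stopped.
- arm.dwell(seconds).
- arm.solve_ik(position, orientation): joint angles nearest the present ones, or None.
- arm.camera(name): name is "scene" or "side" or "wrist"; returns (picture, depth): 480x640x3 uint8, red, green, blue; 480x640 float32, mm along the optical axis (not along the pixel's ray), 0 where there is no reading.
- arm.camera_params(name): a dict with "camera_matrix" (3x3 intrinsics, pixels), "dist" ([k1, k2, p1, p2, k3] as OpenCV has them; the pictures are not rectified), "extrinsics" (4x4, takes a point from world to camera coordinates); the wrist camera has in their place "hand_eye" (4x4, takes a point from camera to tool coordinates, whose origin is the TCP and whose axes are the flange's). Camera axes: x right, y down, z forward; pixel columns grow to the right and rows downward; lengths in mm; the calibration is good to about 2 mm. A picture is of the moment at which its call begins: read the wrist's pose just before it. camera_params takes no time and is no camera call.
A pose or a line that the arm cannot do raises arm.PlanningError and nothing moves.
- arm.hand_in(): hands the job in; it is judged then, once.
Readings, each from a call of its own:
- arm.current_t(): time.
- arm.current_joint_positions(): joint angles.
- arm.current_joint_velocities(): joint speeds.
- arm.current_joint_torque(): joint torques, N m.
- arm.current_eef_pos(): TCP position.
- arm.current_tool_rot(): TCP orientation.
- arm.current_wrist_force(): force on the tool from outside, world axes, zero at the start.
- arm.current_ft_torque(): the same for the moment, N m.
- arm.current_opening(): finger opening in mm.
- arm.current_grip_force(): force on a finger pad.
Only numpy, scipy, OpenCV 4.12 (cv2) and the standard library are available. Lean on these libraries where they do the work, as an engineer would, in place of code of your own. Each camera call takes 0.05 s, during which the arm holds its last target. There are 200 camera calls.

## Working session

There is one attempt and no reset: what is moved stays moved. The work goes in short steps, each a Python script; the robot and the scene stay as the last script left them, time stands still between calls to the robot, and variables do not carry over. Pictures are saved under pics/ and viewed, at most 10 in all, crops included, and the job is handed in when it is done.

```bash
mkdir -p pics; cat > h.py <<'E'
import numpy as np, cv2
from scipy.spatial.transform import Rotation as R
from station import arm
def cloud(name):
    """HxWx3 world points (nan where no depth), picture"""
    pos,q=arm.current_eef_pos(),arm.current_tool_rot()
    im,d=arm.camera(name); p=arm.camera_params(name)
    v,u=np.mgrid[0:480,0:640]
    n=cv2.undistortPoints(np.stack([u,v],-1).reshape(-1,1,2).astype(float),np.array(p["camera_matrix"]),np.array(p["dist"])).reshape(480,640,2)
    d=np.where(d>0,d,np.nan).astype(float)
    c=np.dstack([n[...,0]*d,n[...,1]*d,d,np.ones_like(d)])
    if name=="wrist":
        T=np.eye(4);T[:3,:3]=R.from_quat(q).as_matrix();T[:3,3]=pos
        M=T@np.array(p["hand_eye"])
    else: M=np.linalg.inv(np.array(p["extrinsics"]))
    return (c@M.T)[...,:3],im
def save(n,im): cv2.imwrite(f"pics/{n}.png",im[...,::-1])
E
python3 - <<'E'
from h import *
for n in("scene","side"):
    P,im=cloud(n); np.save(n,P); save(n,im)
print(arm.hold_point_z,arm.current_tool_rot(),arm.current_t())
E
```

```text
-18.700000000000003 [ 7.07085342e-01  7.07127654e-01 -6.74363796e-04 -5.87272155e-04] 0.1
```

View pics/scene.png

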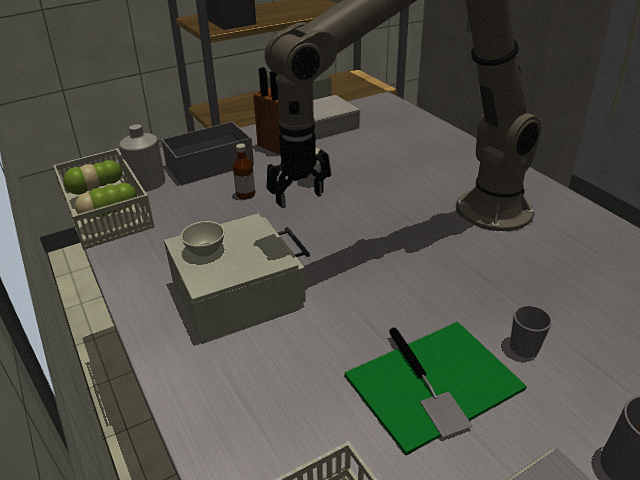

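View pics/side.png

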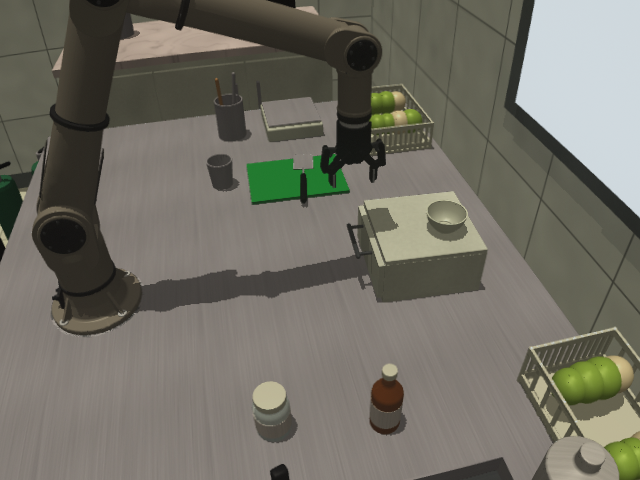

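The cabinet shows with its handle at about (295,243) in the scene view and (357,240) in the side view. The jar and bottle are off to the right and the board is to the left. I'll fit the cabinet top and the handle next.

```bash
python3 - <<'E'
from h import *
for n,(u0,u1,v0,v1),hb in(("scene",(150,320,205,345),(275,312,225,260)),("side",(340,500,185,300),(343,372,218,262))):
    P=np.load(n+".npy"); im=cv2.imread(f"pics/{n}.png")
    S=P[v0:v1,u0:u1].reshape(-1,3); T=S[(abs(S[:,2]-134)<5)]
    r=cv2.minAreaRect(T[:,:2].astype(np.float32)); print(n,"top z",np.median(T[:,2]),r,cv2.boxPoints(r).round(0).tolist())
    a,b,c,d=hb; H=P[c:d,a:b].reshape(-1,3); g=im[c:d,a:b].max(-1).reshape(-1)
    H=H[(g<70)&(H[:,2]>90)&(H[:,2]<118)]
    r=cv2.minAreaRect(H[:,:2].astype(np.float32)); print(" handle",len(H),H.mean(0),np.percentile(H,[2,98],axis=0),r)
E
```

```text
scene top z 132.30010488943094 ((814.2677001953125, -47.94236755371094), (247.25411987304688, 246.0885772705078), 86.6639175415039) [[684.0, -164.0], [930.0, -179.0], [944.0, 68.0], [699.0, 83.0]]
 handle 211 [649.36140096 -32.16105252 105.80169595] [[637.05461053 -97.01732066  99.65960446]
 [673.72279618  28.46661757 111.15182802]] ((660.9292602539062, -36.07185363769531), (134.7975311279297, 46.62570571899414), 86.43212127685547)
side top z 132.6427469538686 ((814.10107421875, -51.97772216796875), (247.84756469726562, 246.9991912841797), 86.58683776855469) [[683.0, -168.0], [930.0, -183.0], [945.0, 64.0], [698.0, 79.0]]
 handle 290 [654.51290852 -43.08854529 105.5961505 ] [[ 633.97849926 -104.17674676   91.94139387]
 [ 680.18528661   18.58969135  115.50069869]] ((657.013427734375, -38.59984588623047), (140.0990753173828, 42.56896209716797), 85.8344955444336)
```

```bash
cat >> h.py <<'E'
PSI=-0.06
A=np.array([np.cos(PSI),np.sin(PSI),0]); B=np.array([-A[1],A[0],0])
def down(yaw=0): # tool y along handle x when yaw=0
    return (R.from_euler('z',PSI+yaw)*R.from_quat([.70710678,.70710678,0,0])).as_quat()
E
python3 - <<'E'
from h import *
arm.movep([620,-40,300],down())
arm.command_gripper(32)
P,im=cloud("wrist"); np.save("w1",P); save("w1",im)
m=(P[...,2]>97)&(P[...,2]<114)&(P[...,0]>610)&(P[...,0]<672)&(im.max(-1)<90)
H=P[m]; L=np.c_[H@A,H@B,H[:,2]]
print(len(H),np.percentile(L,[1,5,50,95,99],axis=0), "front mid in local",np.array([691,-43,0])@A,np.array([691,-43,0])@B)
print(cv2.minAreaRect(H[:,:2].astype(np.float32)),arm.current_opening(),arm.current_t())
E
```

```text
2345 [[639.90032852 -59.90424933 104.98171901]
 [640.51401634 -53.6306721  105.97098727]
 [646.44730494   5.31325646 108.71150485]
 [667.61661769  57.32739303 110.56748316]
 [673.64393805  62.84190072 111.26629165]] front mid in local 692.3350253738423 -1.4874947399175626
((656.2811279296875, -38.655487060546875), (129.16384887695312, 36.126155853271484), 87.49154663085938) 32.24316900366441 1.1417
```

View pics/w1.png

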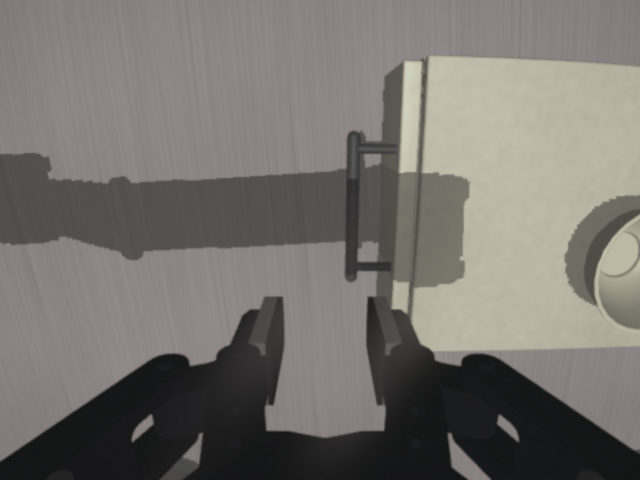

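The bar runs along image column 353, from row 135 to 278. That puts its centre at local x 645, y about 1, with its top at z 109, which matches the given sizes. Next I'll grasp it and pull.

```bash
python3 - <<'E'
from h import *
q=down(); pt=lambda x,y,z: A*x+B*y+[0,0,z]
arm.movep(pt(641,1,190),q)
print(arm.movel(pt(641,1,87),vel=120,max_force=12),arm.current_eef_pos())
arm.command_gripper(0); print("op",arm.current_opening(),arm.current_grip_force())
print(arm.movel(pt(477,1,87),vel=90,max_force=30),arm.current_eef_pos(),arm.current_wrist_force(),arm.current_opening())
arm.command_gripper(32)
p=np.array(arm.current_eef_pos()); arm.movel(p+[0,0,110]); 
arm.command_gripper(85)
c=pt(477+140,1,290); arm.movep(c-A*20,q)
P,im=cloud("wrist"); np.save("w2",P); save("w2",im)
print(arm.current_t())
E
```

```text
False [640.7978244  -37.49207792  88.08788219]
op 8.519294504584447 58.6243611574173
False [477.69274202 -27.30314219  88.34709646] [ 2.26074396 -0.02517572  7.68264739] 8.632465426005961
7.4833
```

View pics/w2.png

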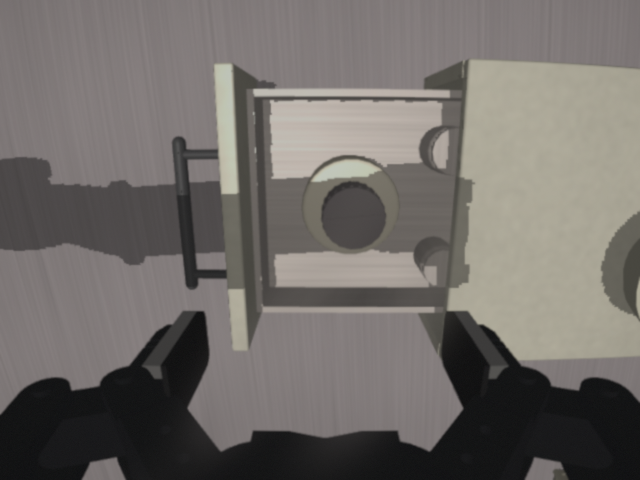

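The drawer is open and the cap is at about (353,215), clear of the cabinet. I'll localise it, descend and grip.

```bash
python3 - <<'E'
from h import *
P=np.load("w2.npy"); S=P[130:280,290:420].reshape(-1,3); S=S[(S[:,2]>106)&(S[:,2]<122)]
(cx,cy),r=cv2.minEnclosingCircle(S[:,:2].astype(np.float32)); m=np.array([cx,cy,0])
print(len(S),"z",np.median(S[:,2]),"c",cx,cy,"r",r,"mean",S.mean(0),"local",m@A,m@B)
assert 23<r<31 and abs(m@A-617)<8 and abs(m@B-1)<8
np.save("cap",[cx,cy])
q=down()
arm.movep([cx,cy,170],q)
print(arm.movel([cx,cy,77],vel=80,max_force=10),arm.current_eef_pos())
print(arm.current_ft_torque(),arm.current_wrist_force())
arm.command_gripper(0); print("op",arm.current_opening(),arm.current_grip_force())
print(arm.current_ft_torque(),arm.current_wrist_force(),arm.current_joint_positions(),arm.current_t())
E
```

```text
3228 z 113.5046672926357 c 618.1912231445312 -36.94365310668945 r 26.768770217895508 mean [618.04009762 -35.86566685 113.37858773] local 619.2941021803392 0.1920480318981526
False [618.73704282 -36.97397332  77.65176821]
[ 0.02202562 -0.04691293  0.01650773] [-0.01279115  0.1136441   0.24519917]
op 50.521005652223785 62.248908123001456
[-0.01530271  0.48200597 -0.01435613] [-1.50620281 -0.30625165  5.14976732] [-0.05703773  0.49545013  0.06294417  1.76156021 -0.0387256   0.88551442
 -0.03723701] 9.7667
```

```bash
cat >> h.py <<'E'
def twist(deg,lim=0.4,step=4):
    """turn joint 7 by up to deg; stop at torque; returns angle turned"""
    j0=np.array(arm.current_joint_positions()); s=np.sign(deg); a=0; log=[]
    while abs(a)<abs(deg):
        a+=s*step; j=j0.copy(); j[6]+=np.radians(a); arm.movej(j)
        t=arm.current_ft_torque()[2]; log.append(round(float(t),2))
        if abs(t)>lim: break
    print("turned",a,"tz",log,"F",np.round(arm.current_wrist_force(),1),"op",arm.current_opening(),"t",arm.current_t())
    return a,j0
E
python3 - <<'E'
from h import *
a,j0=twist(32)
if abs(a)<30:
    arm.movej(j0); twist(-32)
E
```

```text
turned 16 tz [-0.02, -0.26, -0.17, -0.91] F [-4.1 -0.1  4.8] op 50.34139035730511 t 10.7667
turned -32 tz [0.02, -0.03, -0.05, -0.01, -0.0, -0.09, 0.04, -0.02] F [-0.8 -1.1  1.4] op 50.25235262419949 t 13.1417
```

```bash
python3 - <<'E'
from h import *
a,_=twist(-56)
if abs(a)>=48:
    p=np.array(arm.current_eef_pos()); p[2]+=12
    hit=arm.movel(p,vel=25,max_force=15); print("hit",hit,arm.current_eef_pos(),arm.current_wrist_force(),arm.current_opening())
    if not hit:
        p[2]+=98; arm.movel(p,vel=60); arm.dwell(.5)
        print(arm.current_eef_pos(),arm.current_wrist_force(),arm.current_opening(),arm.current_grip_force())
P,im=cloud("side"); np.save("s3",P); save("s3",im[100:400,200:560].repeat(2,0).repeat(2,1)); print(arm.current_t())
E
```

```text
turned -56 tz [-0.07, -0.05, -0.03, -0.05, -0.01, -0.06, -0.04, -0.05, -0.1, -0.08, -0.07, 0.0, -0.04, 0.01] F [-0.9 -1.9  1.4] op 50.24704540812851 t 16.6417
hit False [618.90830215 -37.23777288  90.00393954] [-0.46519632 -0.00458665 -1.16037651] 49.87738428285638
[618.47742402 -37.7805471  187.67770785] [-0.11453843 -0.03694383 -1.036912  ] 49.97817116017667 64.37082638964057
19.6083
```

View pics/s3.png

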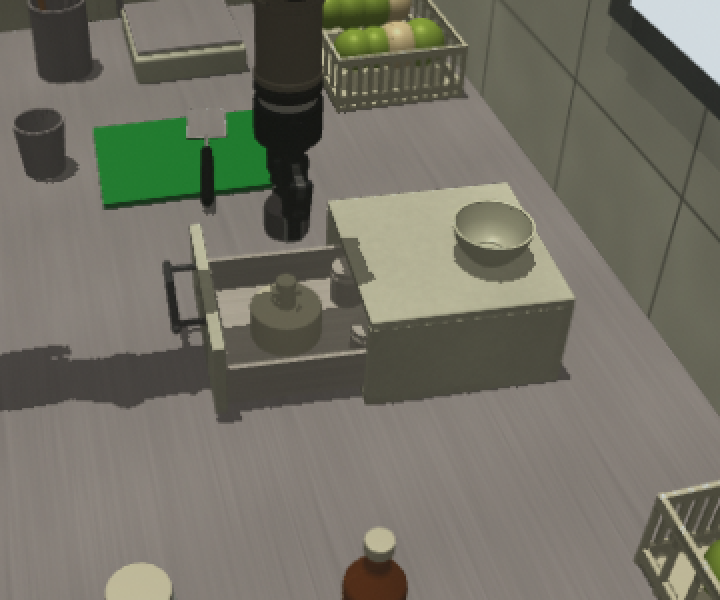

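The cap is in the gripper at (287,215), level above the uncovered canister neck at (287,290). Its 0.07 kg weight shows in the wrist reading, and the drawer is open.

```bash
python3 -c "
from h import *
print(arm.hand_in())"
```

```text
the job is handed in; nothing more can be done
None
```

The drawer is open and the cap is off, held level in the gripper after an 11 cm lift straight above the canister; the job is handed in, at about 20 s on the robot's clock.

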